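Push a parts case into the packed row

ROBOT

A 6-joint arm with a two-finger parallel gripper is mounted at the origin on the work surface. World frame = base frame: x ahead of the robot, y to its left, z up, the work surface at z = 0. Lengths are in m, angles in rad, forces in N, time in s.
With the tool pointing down it reaches from about 0.325 to 0.925 m from the base axis. Payload 3.1 kg.
Tool frame: the origin (TCP) lies at the very end of the fingers, on their centre line; the grasp point (between the pads) lies 19 mm behind it; z points along the fingers, y is the direction in which the jaws open and shut (so a half turn about z gives the same grasp; the last joint's range is limited). The gripper opens to 85 mm and grips with 20 to 120 N. Pads are 22 mm wide; open, the fingers measure 114 mm over their backs; the gripper's body (76 mm by 85 mm) begins 54 mm behind the grasp point. The pads swing forward as they close: fully open they stand 13 mm farther back than shut.
Start: joints at [-0.112, 0.217, 1.613, -0, 1.311, -0.112], TCP at [0.625, 0, 0.231] pointing down, gripper open.
Joint ranges: [-2.75, 2.75], [-0.78, 2.1], [0.31, 2.55], [-1.13, 4.27], [0.13, 2.63], [-2.58, 2.58]. Speed limits (rad/s): [2.79, 2.79, 3.14, 3.14, 3.14, 3.14].

INTERFACE

Orientations are given as a unit quaternion [x, y, z, w].
In Python, from rig import telemetry, imaging, robot gives the robot as it stands.
- The arm moves only by the tool arm_command, never from a script. Its argument "series" is text: rows parted by semicolons, each of 4 numbers parted by spaces: the shift along the tool's x, y, z in m, then the turn about the tool's z in degrees. In form: tx ty tz spin; .... A call has 1 to 10 rows; each row shifts and turns the commanded pose from where the row before left it, along the tool's axes as they then stand; what a row does not reach is not made up. A row lasts 1/10 s, in which the tool goes at most 50 mm and 8.59 degrees, less where a joint would pass 70% of its speed; a pose out of reach is approached as far as the arm can. A call with a gripper value outside its range is refused whole. "hand" is the closure, from 0 (fully open) to 1 (shut), set as the call begins (left out, the last holds). The fingers move at their own pace and stop on an object; "squeeze" is the grip in N (left out, the last holds). Time passes only in rows, so rows that do not move let the fingers close. It gives the time, the measured TCP pose, the force and the opening at its end, in the units of the state.
- telemetry.get_state(): the state, without advancing time (a new reading comes with each control period).
- imaging.read_camera(name): name is "scene" or "side" or "wrist"; returns a dict with "image" (420x560x3 uint8, blue, green, red), "fx", "fy", "cx", "cy" (pixels), "rvec" (rotation vector, rad) and "tvec" (3), from world to camera coordinates, as OpenCV has them. Camera axes: x right, y down, z forward; pixel columns grow to the right and rows downward; lengths in m; the calibration is good to about 2 mm. A picture is of the moment at which its call begins. There is no depth.
- robot.job_done(): hands the job in, once; it reports no verdict.
The state is a dict: "time_s": time; "joint_pos": joint angles; "joint_vel": joint speeds; "joint_efforts": joint torques, N m; "ee_pos": TCP position; "tool_rot": TCP orientation; "wrist_force": force on the tool from outside, world axes, zero at the start; "torque": the same for the moment, N m; "finger_gap": finger opening in m.
Only numpy, scipy, OpenCV 4.12 (cv2) and the standard library are available. Lean on these libraries where they do the work, as an engineer would, in place of code of your own. Each camera call takes 0.05 s, during which the arm holds its last target.

TASK

Take the parts case with the grip tab out of its wooden stand and push it down into the narrow gap in the middle of the row of cases in the grey rack, until it is fully down on the rack's floor, before you let go of it. The gap is too narrow and one side of the row may have hardly any room left, so feel which neighbours give way and make room gently on that side, without forcing, toppling or lifting any case. Leave every case standing upright, and leave the other things on the bench alone.

Things in the scene. Friction and masses are not known exactly. Their poses are not given: they have to be found in the camera images.
- new_case: the case to put away: black plastic, the only one with a grip tab. Body 90 (x) by 34 thick (y) by 90 mm tall (z), narrowing to a blunt wedge at the foot: 34 mm thick at 28 mm height, 10 mm at the underside. Tab 50 (x) by 14 mm thick (y), centred on top, from 90 to 135 mm above the underside. 0.24 to 0.39 kg. Origin: underside centre, z up.
- stand: small fixed wooden stand in which the new case stands at the start, on a floor 6 mm above the bench, between two cheeks 36 mm high and 37 mm apart (y), open at the ends: lift the case straight up by 40 mm or more. Origin: underside centre.
- rack: low grey steel rack, fixed, base 116 (x) by 226 mm (y, along the row). Origin: underside centre, z up. Two lips along its long sides, 100 mm apart inside, rise to 30 mm above the origin. The row stands between two fixed wooden end blocks 72 mm tall, one thick, one thin, not measured, which swap places from start to start.
- rack_floor (a point): centre of the rack's floor, 8 mm above the rack's origin. The end blocks' inner faces are 142 mm apart (within 1 mm): room for all five cases and about 4 mm more. The row bears at most 18 N from the new case on a neighbour, the rack floor at most 40 N.
- case_left: black plastic case upright in the rack, 90 (x) by 26 thick (y) by 90 mm tall (z), about 0.15 kg, loose and slippery, long top edges bevelled 6 mm at 45 degrees. Origin: underside centre; y along the row. Bounds the 14 mm gap on the rack's +y side. The gap is 20 mm too narrow.
- case_right: black plastic case upright in the rack, 90 (x) by 26 thick (y) by 90 mm tall (z), about 0.15 kg, loose and slippery, long top edges bevelled 6 mm at 45 degrees. Origin: underside centre; y along the row. Bounds the gap on the rack's -y side.
- case_left_end: black plastic case upright in the rack, 90 (x) by 26 thick (y) by 90 mm tall (z), about 0.15 kg, loose and slippery, long top edges bevelled 6 mm at 45 degrees. Origin: underside centre; y along the row. Nearly touches case_left on its +y side. On one side of the gap the pair can give only about 2 mm before an end block stops it dead, on the other about 22 mm; see or feel which.
- case_right_end: black plastic case upright in the rack, 90 (x) by 26 thick (y) by 90 mm tall (z), about 0.15 kg, loose and slippery, long top edges bevelled 6 mm at 45 degrees. Origin: underside centre; y along the row. Nearly touches case_right on its -y side. A pair that can still give way resists with only a few N (under 7); a stopped one is stiff.
- pipe_clamp: bystander: steel pipe clamp, a ring of 98 mm outer diameter and 14 mm height lying flat with a bolt lug. Origin: underside at the ring's centre.
- reducer: bystander: black plastic pipe reducer standing on its wide end, 84 mm diameter, 85 mm tall. Origin: underside centre.
- carton: bystander: cardboard carton 80 by 120 by 60 mm tall. Origin: underside centre.
- tape_roll: bystander: roll of clear tape lying flat, 72 mm diameter, 30 mm tall. Origin: underside centre.
There are look-alikes about, which are no part of the job. Leave any green look-alike of the case_left_end alone.

How it is judged:
On the way, in this order (a step that is already met when the one before it is completed fails the run):
1. the new case is lifted clear of its stand (height (world z) of new_case above 0.04 m and contact force between the fingers and new_case above 1 N), for 0.1 s.
2. its foot is in the gap between the two middle cases, still held (y of new_case in the frame of case_left below -0.012 m and y of new_case in the frame of case_right above 0.012 m and horizontal distance between new_case and rack below 0.035 m and z of new_case in the frame of rack below 0.085 m and contact force between the fingers and new_case above 1 N), for 0.1 s.
3. it is pushed down onto the rack's floor while the gripper still holds or presses it (y of new_case in the frame of case_left between -0.04 and -0.026 m and y of new_case in the frame of case_right between 0.026 and 0.04 m and z of new_case in the frame of rack below 0.0115 m and angle between new_case's own z axis and vertical below 0.07 rad and contact force between the fingers and new_case above 1 N), for 0.1 s.
At the end, for the whole second after the job is handed in: The new case stands released between case_left and case_right, within 3.5 mm of the rack floor, upright within 0.07 rad, 26 to 40 mm from each (centres, along the row); the other four cases are within 4 mm of the floor and 0.09 rad of upright; all at rest (y of new_case in the frame of case_left between -0.04 and -0.026 m and y of new_case in the frame of case_right between 0.026 and 0.04 m and z of new_case in the frame of rack below 0.0115 m and angle between new_case's own z axis and vertical below 0.07 rad and linear speed of each of new_case, case_left_end, case_left, case_right, case_right_end below 0.02 m/s and angle between each of case_left_end, case_left, case_right, case_right_end's own z axis and vertical below 0.09 rad and z of each of case_left_end, case_left, case_right, case_right_end in the frame of rack below 0.012 m); the robot touches nothing.
It fails at once if the new case presses on the left neighbour of the gap with more than 18 N (contact force between new_case and case_left above 18 N).
It fails at once if the new case presses on the right neighbour of the gap with more than 18 N (contact force between new_case and case_right above 18 N).
It fails at once if the new case is rammed onto the rack with more than 40 N (contact force between new_case and rack above 40 N).
It fails at once if a case of the row is toppled (leans more than 0.4 rad) or pulled up out of the row (angle between any of case_left_end, case_left, case_right, case_right_end's own z axis and vertical above 0.4 rad or z of any of case_left_end, case_left, case_right, case_right_end in the frame of rack above 0.035 m).
It fails at once if a bystander is moved more than 20 mm (distance of any of pipe_clamp, reducer, carton, tape_roll from where it was at the start of the episode above 0.02 m).
It also fails if it takes over 64 s, if anything falls off the work surface, if the arm or the gripper's body presses on something with over 40 N, if the wrist force passes 120 N, or if a joint passes its speed limit or range.

## Working session

There is one attempt and no reset: what is moved stays moved. The work goes in short steps, Python scripts to look and compute and a tool call to move; the robot and the scene stay as the last step left them, time stands still between calls to the robot, and variables do not carry over. Pictures are saved under pics/ and viewed, and the job is handed in when it is done.

Besides the shell and the picture viewer there is one more tool, called after ">>>" as name(argument=value, ...) on one line, values as JSON. arm_command: Moves the arm, as the interface text tells. Its arguments: {"type":"object","properties":{"series":{"type":"string"},"hand":{"type":"number"},"squeeze":{"type":"number"}},"required":["series"]}

```bash
mkdir -p pics; ls; python3 - <<'E'
from rig import telemetry, imaging, robot
import cv2
print(telemetry.get_state())
for n in ["scene","side","wrist"]:
    d=imaging.read_camera(n); cv2.imwrite(f"pics/{n}0.png",d["image"])
    print(n,{k:v for k,v in d.items() if k!="image"})
E
```

```text
pics
{'time_s': 0.0, 'joint_pos': array([-1.12197814e-01,  2.17733012e-01,  1.61492929e+00, -1.58739746e-05,
        1.31128660e+00, -1.12176540e-01]), 'joint_vel': array([-5.94749023e-04,  2.97313352e-04, -1.61119691e-03, -3.89318812e-04,
       -9.75373309e-06, -1.52466972e-03]), 'joint_efforts': array([-2.90135131e-04, -3.96841800e+01, -3.03850436e+01, -2.80225659e-04,
        9.87685227e-03,  9.68610237e-06]), 'ee_pos': array([6.24190868e-01, 1.10009688e-04, 2.29983910e-01]), 'tool_rot': array([ 0.70711237,  0.70710022, -0.00074055, -0.0009163 ]), 'wrist_force': array([-0.93559389, -0.8742187 , -1.10710294]), 'torque': array([ 0.05408174, -0.04006994, -0.02601256]), 'finger_gap': 0.08577910674610975}
scene {'fx': 392.99694214541773, 'fy': 392.99694214541773, 'cx': 279.596684400901, 'cy': 210.00055605106868, 'rvec': array([ 1.4819863 ,  2.27662102, -0.75081839]), 'tvec': array([ 0.24093935, -0.37390537,  1.08735356])}
side {'fx': 522.8453005297333, 'fy': 522.8453005297333, 'cx': 282.1490552867492, 'cy': 201.58699964134163, 'rvec': array([ 2.18369488, -0.15171522,  0.05637332]), 'tvec': array([-0.52863064,  0.0847584 ,  1.10657152])}
wrist {'fx': 302.3780649060531, 'fy': 302.3780649060531, 'cx': 279.82394071121075, 'cy': 217.5147147269493, 'rvec': array([-2.80784680e+00,  1.13680693e-03,  3.29241211e-03]), 'tvec': array([-0.62365124, -0.04275728,  0.38170759])}
```

View pics/scene0.png

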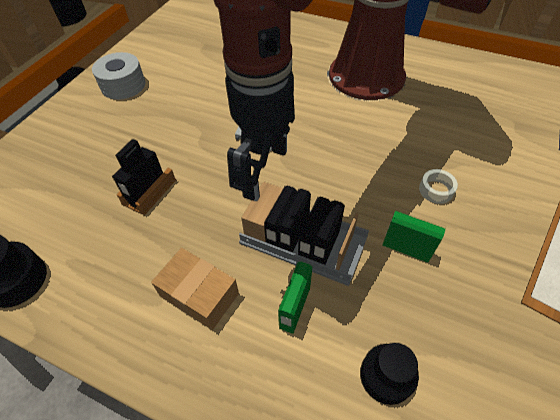

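View pics/side0.png

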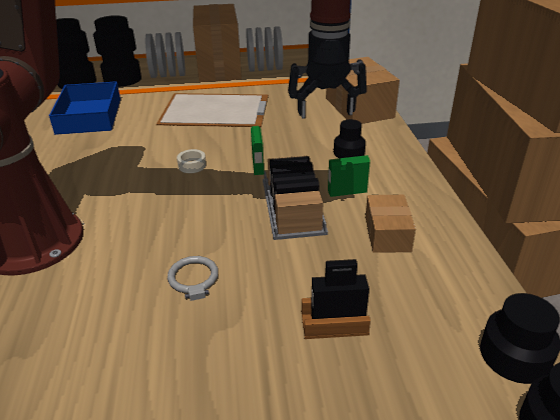

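View pics/wrist0.png

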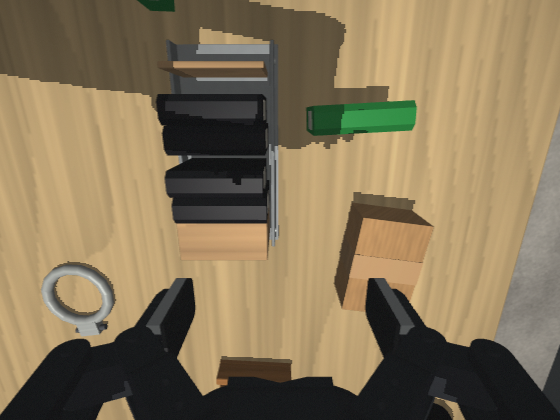

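```bash
cat > h.py <<'E'
import numpy as np, cv2
from rig import telemetry, imaging, robot
def cam(n,save=None):
    d=imaging.read_camera(n); d["R"]=cv2.Rodrigues(d["rvec"])[0]
    d["K"]=np.array([[d["fx"],0,d["cx"]],[0,d["fy"],d["cy"]],[0,0,1]])
    d["C"]=-d["R"].T@d["tvec"]
    if save: cv2.imwrite(f"pics/{save}.png",d["image"])
    return d
def ray(d,uv):
    return d["R"].T@np.linalg.inv(d["K"])@np.array([uv[0],uv[1],1.])
def onz(d,uv,z):
    r=ray(d,uv); return d["C"]+r*(z-d["C"][2])/r[2]
def proj(d,p):
    return cv2.projectPoints(np.array(p,float).reshape(-1,1,3),d["rvec"],d["tvec"],d["K"],None)[0].reshape(-1,2)
def crop(d,x0,y0,x1,y1,s,name):
    im=cv2.resize(d["image"][y0:y1,x0:x1],None,fx=s,fy=s,interpolation=cv2.INTER_CUBIC)
    im=np.clip(im.astype(float)*1.6+15,0,255).astype(np.uint8)
    for v in range((y0//20+1)*20,y1,20):
        cv2.putText(im,str(v),(0,(v-y0)*s),0,.4,(0,255,255),1); cv2.line(im,(0,(v-y0)*s),(8,(v-y0)*s),(0,255,255),1)
    for u in range((x0//20+1)*20,x1,20):
        cv2.putText(im,str(u),((u-x0)*s,10),0,.4,(0,255,255),1); cv2.line(im,((u-x0)*s,12),((u-x0)*s,20),(0,255,255),1)
    cv2.imwrite(f"pics/{name}.png",im)
E
python3 - <<'E'
from h import *
for n in ["scene","side","wrist"]:
    d=cam(n); print(n,d["C"])
    if n=="wrist": crop(d,150,30,300,275,3,"w1")
    if n=="side": crop(d,240,140,420,350,3,"s1"); 
    if n=="scene": crop(d,100,130,190,220,6,"c1")
E
```

```text
scene [0.95221572 0.17526168 0.66540462]
side [ 0.42420137 -0.91601872  0.70149681]
wrist [0.624769   0.08388703 0.37386317]
```

View pics/w1.png

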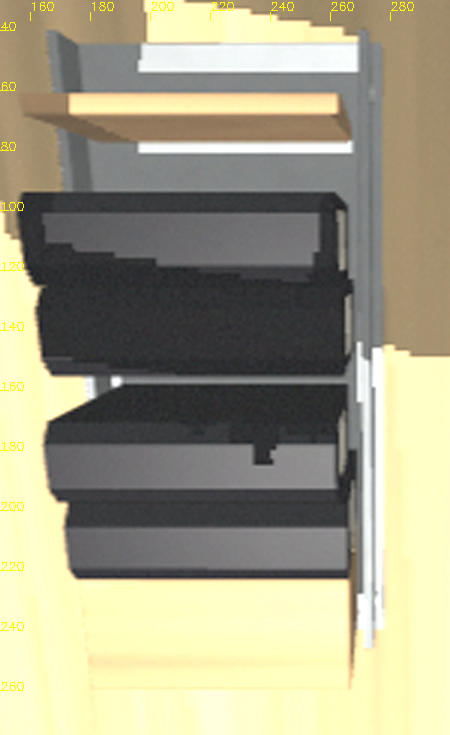

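View pics/s1.png

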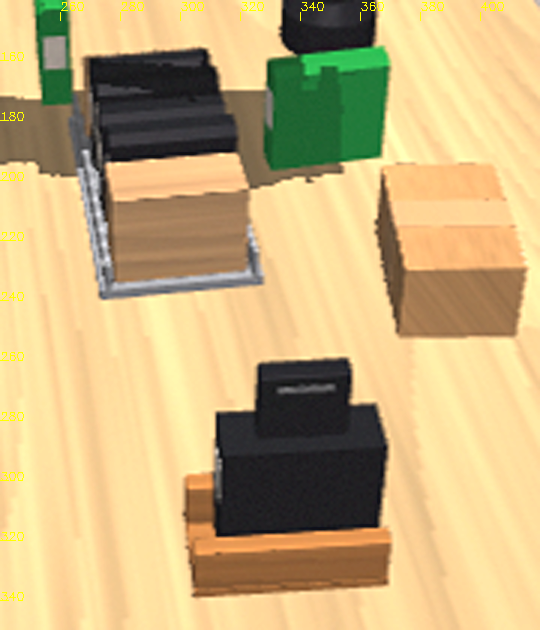

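View pics/c1.png

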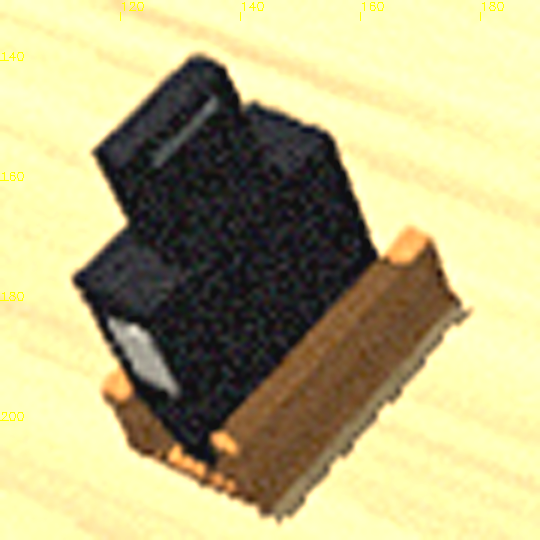

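```bash
python3 - <<'E'
from h import *
w=cam("wrist");s=cam("side");c=cam("scene")
f=lambda d,uv,z:print(uv,z,onz(d,uv,z).round(4))
print("side tab top front corners");f(s,(325.7,262),.141);f(s,(356.2,260),.141)
print("side body top front");f(s,(312,277.5),.096);f(s,(366.5,276),.096) 
print("stand cheek bottom");f(s,(304,339),.0);f(s,(369,334.5),.0)
print("scene tab top back/front");f(c,(115.5,156),.141);f(c,(132,140),.141);f(c,(138.5,144),.141)
print("scene body top front corner",);f(c,(113,177),.096); 
print("rack case edges z .098 / bevel")
for uv in [(158,97),(264,97),(163,126),(265,124),(163,127),(265,124.5),(167,155),(265,155),(263,158.5),(165,170),(265,196),(168,197),(172,200),(266,222),(172,222)]: f(w,uv,.098)
print("block thin");
for uv in [(156,62),(263,62),(164,67),(264,67)]: f(w,uv,.08)
print("block thick");
for uv in [(178,222.5),(267,222.5),(180,260),(267,260)]: f(w,uv,.08)
print("lip right outer/inner z.03");
for uv in [(275,45),(277,240)]: f(w,uv,.03)
print("side rack bottom corners"); 
for uv in [(274.5,239),(327,234)]: f(s,uv,.0)
E
```

```text
side tab top front corners
(325.7, 262) 0.141 [ 0.5649 -0.3074  0.141 ]
(356.2, 260) 0.141 [ 0.6139 -0.3099  0.141 ]
side body top front
(312, 277.5) 0.096 [ 0.5463 -0.2927  0.096 ]
(366.5, 276) 0.096 [ 0.6363 -0.3024  0.096 ]
stand cheek bottom
(304, 339) 0.0 [ 0.526  -0.3386  0.    ]
(369, 334.5) 0.0 [ 0.6369 -0.3449  0.    ]
scene tab top back/front
(115.5, 156) 0.141 [ 0.6179 -0.3164  0.141 ]
(132, 140) 0.141 [ 0.5713 -0.3139  0.141 ]
(138.5, 144) 0.141 [ 0.5752 -0.2959  0.141 ]
scene body top front corner
(113, 177) 0.096 [ 0.6362 -0.3278  0.096 ]
rack case edges z .098 / bevel
(158, 97) 0.098 [0.5212 0.0965 0.098 ]
(264, 97) 0.098 [0.6112 0.0964 0.098 ]
(163, 126) 0.098 [0.5224 0.0729 0.098 ]
(265, 124) 0.098 [0.6117 0.0745 0.098 ]
(163, 127) 0.098 [0.5223 0.0721 0.098 ]
(265, 124.5) 0.098 [0.6117 0.0741 0.098 ]
(167, 155) 0.098 [0.5228 0.0479 0.098 ]
(265, 155) 0.098 [0.6112 0.0478 0.098 ]
(263, 158.5) 0.098 [0.6093 0.0447 0.098 ]
(165, 170) 0.098 [0.5193 0.0343 0.098 ]
(265, 196) 0.098 [0.6105 0.0096 0.098 ]
(168, 197) 0.098 [0.5189 0.0087 0.098 ]
(172, 200) 0.098 [0.5224 0.0058 0.098 ]
(266, 222) 0.098 [ 0.6111 -0.0165  0.098 ]
(172, 222) 0.098 [ 0.5197 -0.0164  0.098 ]
block thin
(156, 62) 0.08 [0.5165 0.1258 0.08  ]
(263, 62) 0.08 [0.61   0.1257 0.08  ]
(164, 67) 0.08 [0.523  0.1218 0.08  ]
(264, 67) 0.08 [0.6108 0.1217 0.08  ]
block thick
(178, 222.5) 0.08 [ 0.519  -0.0235  0.08  ]
(267, 222.5) 0.08 [ 0.6112 -0.0236  0.08  ]
(180, 260) 0.08 [ 0.5164 -0.0667  0.08  ]
(267, 260) 0.08 [ 0.6105 -0.0668  0.08  ]
lip right outer/inner z.03
(275, 45) 0.03 [0.6198 0.1481 0.03  ]
(277, 240) 0.03 [ 0.6209 -0.0649  0.03  ]
side rack bottom corners
(274.5, 239) 0.0 [ 0.5081 -0.0678  0.    ]
(327, 234) 0.0 [ 0.6205 -0.0679  0.    ]
```

>>> arm_command(series="-0.03 -0.004 0 8.5; -0.03 -0.004 0 0; -0.03 -0.004 0 0; -0.03 -0.004 0 0; -0.03 -0.004 0 0; -0.03 -0.004 0 0; -0.03 -0.004 0 0; -0.03 -0.004 0 0; -0.03 -0.004 0 0; -0.03 0 0 0", hand=0)

```text
time_s: 1.45
ee_pos: [0.5488, -0.2934, 0.2314]
tool_rot: [0.758, 0.653, -0.0, -0.0]
wrist_force: [0.9, 0.1, -0.2]
finger_gap: 0.0856
```

>>> arm_command(series="0 0 0 8.45; 0 0 0 8.45; 0 0 0 8.45; 0 0 0 8.45; 0 0 0 8.45; 0 0 0 8.45; 0 0 0 8.45; 0 0 0 8.45; 0 0 0 8.45; 0 0 0 8.45")

```text
time_s: 2.45
ee_pos: [0.5495, -0.2923, 0.2313]
tool_rot: [1.0, -0.029, 0.0, 0.0]
wrist_force: [-0.2, -0.6, 0.6]
finger_gap: 0.0854
```

```bash
python3 - <<'E'
from h import *
w=cam("wrist","w2"); print(w["C"]); s=telemetry.get_state(); print(s["ee_pos"],s["tool_rot"],s["joint_pos"])
E
```

```text
[ 0.63398767 -0.29808147  0.37457475]
[ 0.54946345 -0.29232107  0.23134828] [ 9.99516523e-01 -3.10921002e-02  2.74535836e-05  2.54339931e-05] [-6.01630719e-01  2.11319715e-01  1.61991852e+00 -1.36162737e-05
  1.31028073e+00  1.03136334e+00]
```

View pics/w2.png

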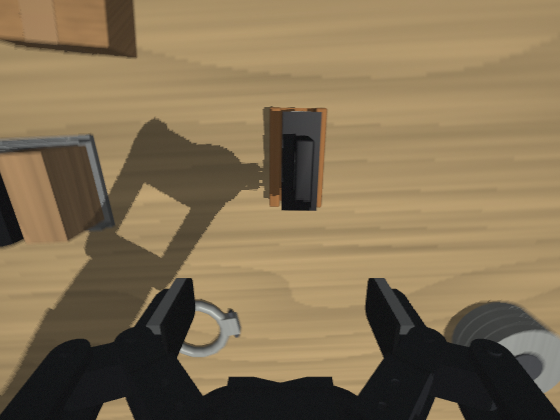

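```bash
python3 - <<'E'
from h import *
w=cam("wrist"); crop(w,250,95,340,220,6,"w3")
E
```

```text
(no output)
```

View pics/w3.png

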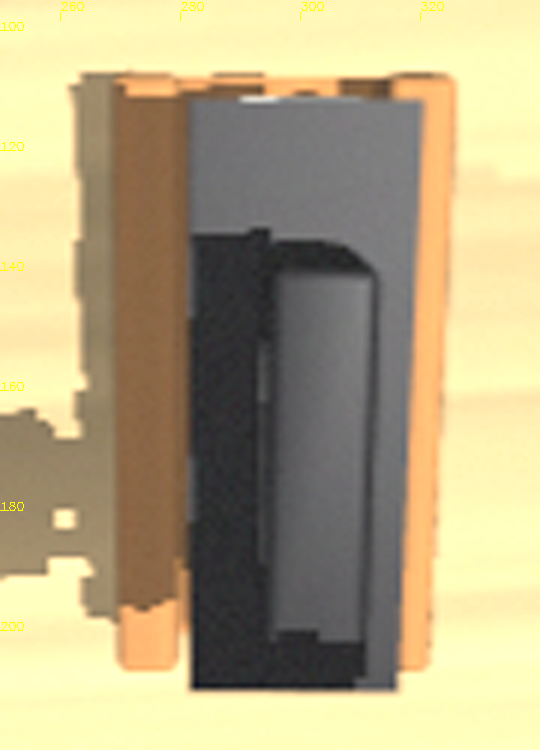

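```bash
python3 - <<'E'
from h import *
w=cam("wrist")
f=lambda uv,z:print(uv,z,onz(w,uv,z).round(4))
for uv in [(294,141),(312,141),(293.5,203),(309,203)]: f(uv,.141)
for uv in [(280.5,112),(319.5,112),(281,210.5),(315.5,210.5)]: f(uv,.096)
E
```

```text
(294, 141) 0.141 [ 0.6133 -0.3071  0.141 ]
(312, 141) 0.141 [ 0.6126 -0.3206  0.141 ]
(293.5, 203) 0.141 [ 0.5648 -0.3048  0.141 ]
(309, 203) 0.141 [ 0.5641 -0.3173  0.141 ]
(280.5, 112) 0.096 [ 0.6344 -0.2981  0.096 ]
(319.5, 112) 0.096 [ 0.6326 -0.332   0.096 ]
(281, 210.5) 0.096 [ 0.5446 -0.2939  0.096 ]
(315.5, 210.5) 0.096 [ 0.5428 -0.3272  0.096 ]
```

>>> arm_command(series="0.014 0.006 0 -0.7; 0.014 0.006 0 0; 0.0127 0.006 0 0; 0 0 0.03 0; 0 0 0.03 0; 0 0 0.03 0; 0 0 0.02 0; 0 0 0.01 0; 0 0 0.006 0; 0 0 0 0")

```text
time_s: 3.6
ee_pos: [0.5893, -0.3121, 0.1052]
tool_rot: [1.0, -0.02, -0.0, -0.0]
wrist_force: [-0.5, 0.1, -0.3]
finger_gap: 0.0855
```

```bash
python3 - <<'E'
from h import *
w=cam("wrist","w4"); s=cam("side"); crop(s,280,180,420,350,4,"s4");s=telemetry.get_state(); print(s["ee_pos"],s["tool_rot"])
E
```

```text
[ 0.59025695 -0.3126852   0.10683168] [ 9.99803358e-01 -1.97900527e-02  1.06652626e-03  6.78941853e-04]
```

View pics/w4.png

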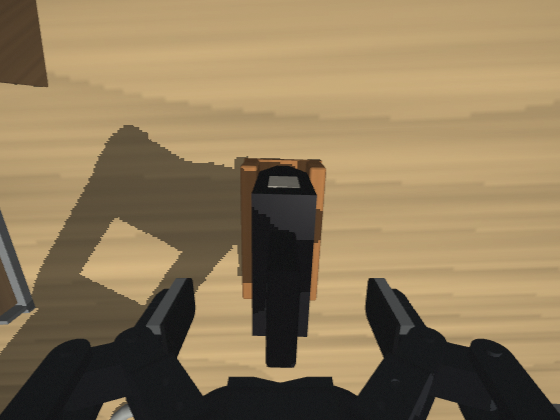

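View pics/s4.png

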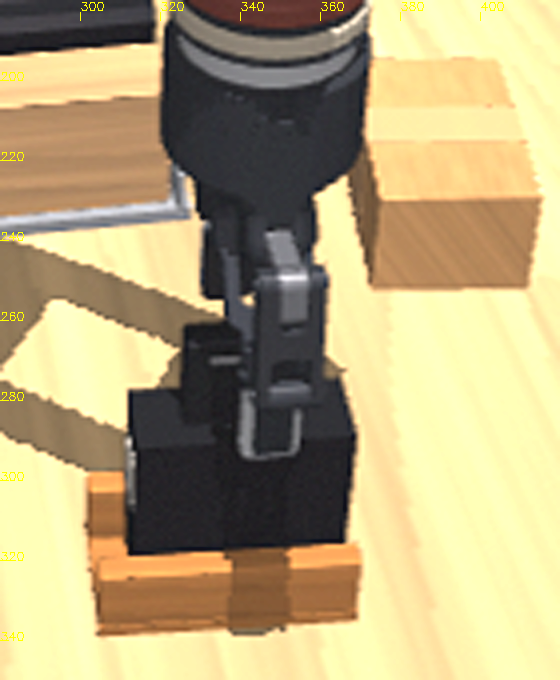

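>>> arm_command(series="0 0 0 0; 0 0 0 0; 0 0 0 0; 0 0 0 0; 0 0 0 0; 0 0 0 0; 0 0 0 0; 0 0 0 0", hand=1, squeeze=90)

```text
time_s: 4.5
ee_pos: [0.5896, -0.3123, 0.1056]
tool_rot: [1.0, -0.02, 0.0, 0.0]
wrist_force: [1.2, -1.7, 1.0]
finger_gap: 0.0131
```

```bash
python3 - <<'E'
from h import *
s=telemetry.get_state(); print(s["ee_pos"],s["tool_rot"],s["wrist_force"],s["finger_gap"])
E
```

```text
[ 0.58964381 -0.31234661  0.10561763] [ 9.99798965e-01 -2.00448680e-02  3.61409024e-04  3.19469732e-04] [ 1.15972365 -1.66407809  1.04382464] 0.013058357002163238
```

>>> arm_command(series="0 0 -0.01 0; 0 0 -0.015 0; 0 0 -0.02 0; 0 0 -0.02 0; 0 0 -0.02 0; 0 0 -0.02 0; 0 0 -0.02 0; 0 0 -0.015 0; 0 0 0 -2.3; 0 0 0 0")

```text
time_s: 5.5
ee_pos: [0.5894, -0.312, 0.2465]
tool_rot: [1.0, 0.0, 0.0, 0.0]
wrist_force: [0.1, 0.3, -4.6]
finger_gap: 0.0129
```

```bash
python3 - <<'E'
from h import *
s=telemetry.get_state(); print(s["ee_pos"],s["tool_rot"],s["wrist_force"],s["torque"],s["finger_gap"])
w=cam("wrist","w5")
E
```

```text
[ 0.58943963 -0.31200874  0.24652788] [9.99999877e-01 2.25848606e-05 4.53249409e-04 1.98702514e-04] [ 0.10617909  0.30840352 -4.62516578] [ 0.03035733  0.01226202 -0.02342302] 0.012915415659254224
```

View pics/w5.png

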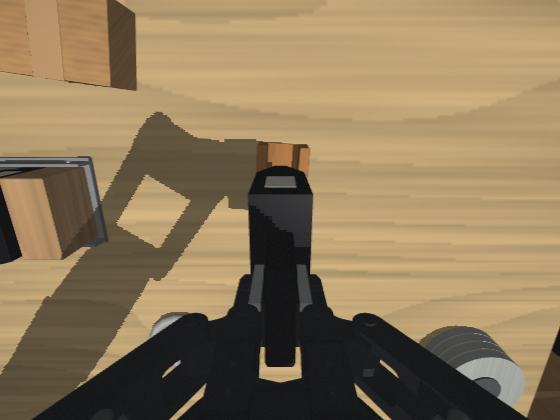

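>>> arm_command(series="-0.003 -0.02 0 0; -0.003 -0.04 0 0; -0.003 -0.04 0 0; -0.003 -0.04 0 0; -0.003 -0.04 0 0; -0.003 -0.04 0 0; -0.003 -0.04 0 0; -0.003 -0.04 0 0; 0 -0.04 0 0; 0 -0.012 0 0")

```text
time_s: 6.55
ee_pos: [0.564, 0.0439, 0.2445]
tool_rot: [1.0, 0.001, -0.001, -0.001]
wrist_force: [-0.2, -0.6, -4.9]
finger_gap: 0.013
```

>>> arm_command(series="0 0 0 0; 0 0 0 0")

```text
time_s: 6.75
ee_pos: [0.565, 0.0392, 0.2448]
tool_rot: [1.0, 0.0, -0.001, 0.001]
wrist_force: [0.0, -0.4, -4.1]
finger_gap: 0.013
```

```bash
python3 - <<'E'
from h import *
s=telemetry.get_state(); print(s["ee_pos"],s["tool_rot"],s["wrist_force"],s["finger_gap"])
w=cam("wrist","w6"); c=cam("scene"); crop(c,200,120,400,300,4,"c6"); s=cam("side"); crop(s,230,80,360,250,4,"s6")
E
```

```text
[0.56503681 0.03920961 0.24481618] [ 9.99999671e-01  3.33111271e-05 -5.26536523e-04  6.16920166e-04] [ 0.00478915 -0.44439865 -4.13122198] 0.012957501169332338
```

View pics/w6.png

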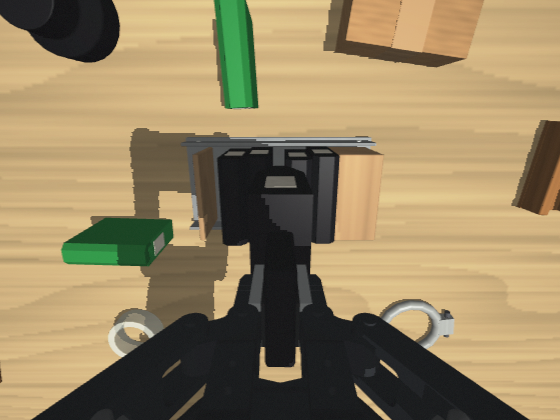

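View pics/c6.png

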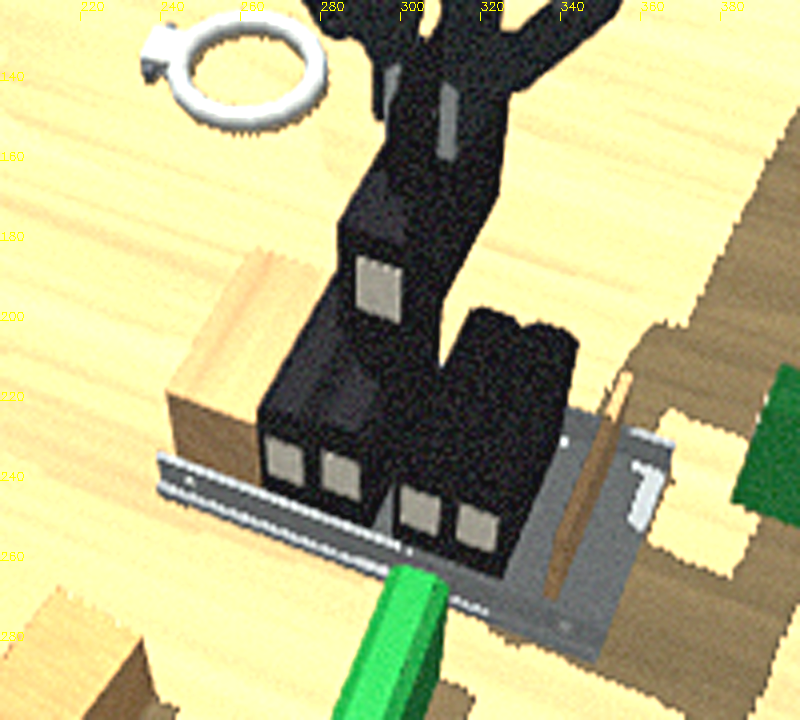

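View pics/s6.png

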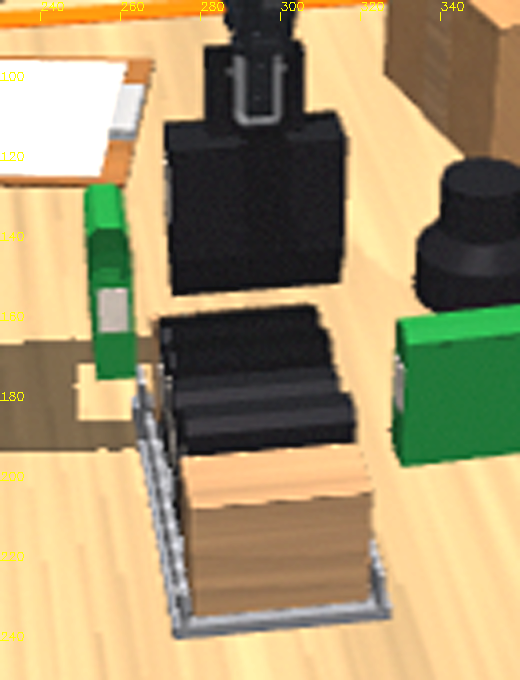

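```bash
python3 - <<'E'
from h import *
w=cam("wrist"); crop(w,180,130,390,260,3,"w7")
f=lambda uv,z:print(uv,z,onz(w,uv,z).round(4))
E
```

```text
(no output)
```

View pics/w7.png

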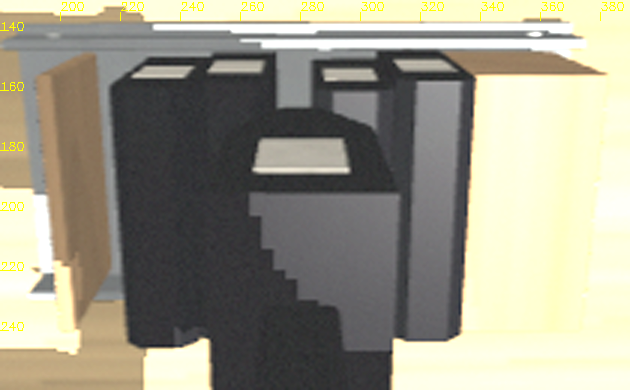

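```bash
python3 - <<'E'
from h import *
w=cam("wrist")
f=lambda uv,z:print(uv,z,onz(w,uv,z).round(4))
f((271.5,155),.092);f((284.3,158),.092);f((216,160),.092);f((333,158),.092);f((315,245),.098)
print("newcase top");f((248.5,196),.235);f((312.5,196),.235);f((250.5,247),.235);f((310,247),.235)
f((280.5,168),.147)
E
```

```text
(271.5, 155) 0.092 [0.6112 0.0456 0.092 ]
(284.3, 158) 0.092 [0.6083 0.0332 0.092 ]
(216, 160) 0.092 [0.6066 0.0997 0.092 ]
(333, 158) 0.092 [ 0.6081 -0.0141  0.092 ]
(315, 245) 0.098 [0.5185 0.0009 0.098 ]
newcase top
(248.5, 196) 0.235 [0.6088 0.054  0.235 ]
(312.5, 196) 0.235 [0.6087 0.0205 0.235 ]
(250.5, 247) 0.235 [0.5795 0.054  0.235 ]
(310, 247) 0.235 [0.5794 0.0209 0.235 ]
(280.5, 168) 0.147 [0.6082 0.037  0.147 ]
```

>>> arm_command(series="0 -0.003 0.01 0; 0 0 0.015 0; 0 0 0.015 0; 0 0 0.005 0; 0 0 0.003 0; 0 0 0 0")

```text
time_s: 7.6
ee_pos: [0.565, 0.043, 0.1965]
tool_rot: [1.0, 0.0, -0.001, -0.0]
wrist_force: [0.3, -0.0, -4.0]
finger_gap: 0.013
```

>>> arm_command(series="0 0 0.002 0; 0 0 0.002 0; 0 0 0.002 0; 0 0 0.001 0;0 0 0 0")

```text
time_s: 8.1
ee_pos: [0.5653, 0.0428, 0.1902]
tool_rot: [1.0, 0.0, -0.0, 0.0]
wrist_force: [0.8, 0.0, -2.8]
finger_gap: 0.0127
```

```bash
python3 - <<'E'
from h import *
s=telemetry.get_state(); print(s["ee_pos"],s["tool_rot"],s["wrist_force"],s["finger_gap"])
w=cam("wrist"); crop(w,180,130,390,260,3,"w8"); c=cam("scene"); crop(c,200,120,400,300,4,"c8")
E
```

```text
[0.56528621 0.04282299 0.19024181] [ 9.99999989e-01  4.00880421e-05 -2.06234584e-05  1.41291666e-04] [ 0.78008813  0.03453746 -2.84225914] 0.012706648574334322
```

View pics/w8.png

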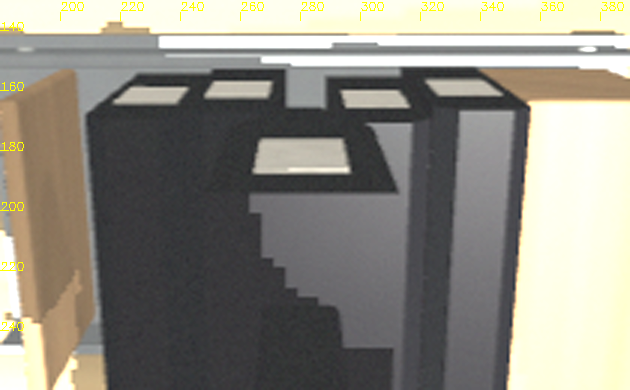

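View pics/c8.png

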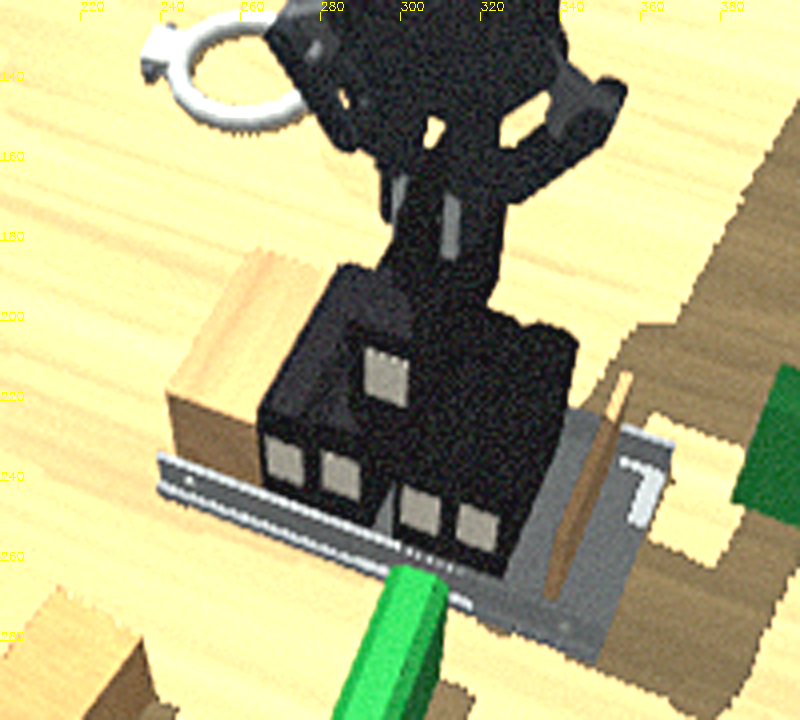

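>>> arm_command(series="0 -0.0004 0.001 0; 0 -0.0004 0.001 0; 0 -0.0005 0.001 0; 0 -0.0005 0.001 0; 0 0 0 0")

```text
time_s: 8.7
ee_pos: [0.5651, 0.0448, 0.186]
tool_rot: [1.0, 0.0, -0.0, -0.0]
wrist_force: [0.6, -0.5, -3.8]
finger_gap: 0.0134
```

>>> arm_command(series="0 -0.0004 0.001 0; 0 -0.0004 0.001 0; 0 -0.0004 0.001 0; 0 -0.0005 0.001 0; 0 0 0 0")

```text
time_s: 9.2
ee_pos: [0.5652, 0.0466, 0.182]
tool_rot: [1.0, 0.0, -0.0, -0.0]
wrist_force: [1.0, 0.3, -3.9]
finger_gap: 0.0129
```

>>> arm_command(series="0 -0.0004 0.001 0; 0 -0.0004 0.001 0; 0 -0.0004 0.001 0; 0 -0.0005 0.001 0; 0 0 0 0")

```text
time_s: 9.7
ee_pos: [0.5651, 0.0483, 0.178]
tool_rot: [1.0, 0.0, -0.0, -0.0]
wrist_force: [-0.7, 0.1, -4.6]
finger_gap: 0.0132
```

```bash
python3 - <<'E'
from h import *
w=cam("wrist"); crop(w,180,130,390,260,3,"w9"); c=cam("scene"); crop(c,200,120,400,300,4,"c9")
E
```

```text
(no output)
```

View pics/w9.png

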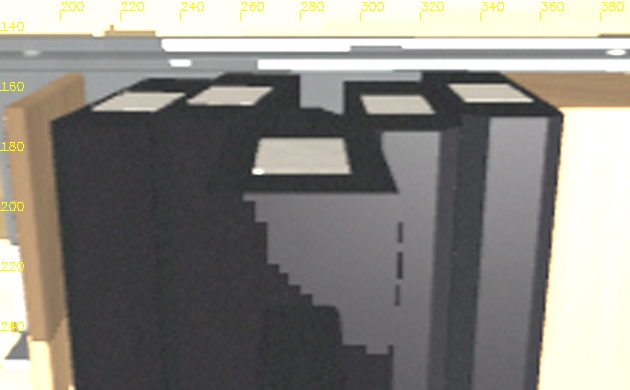

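View pics/c9.png

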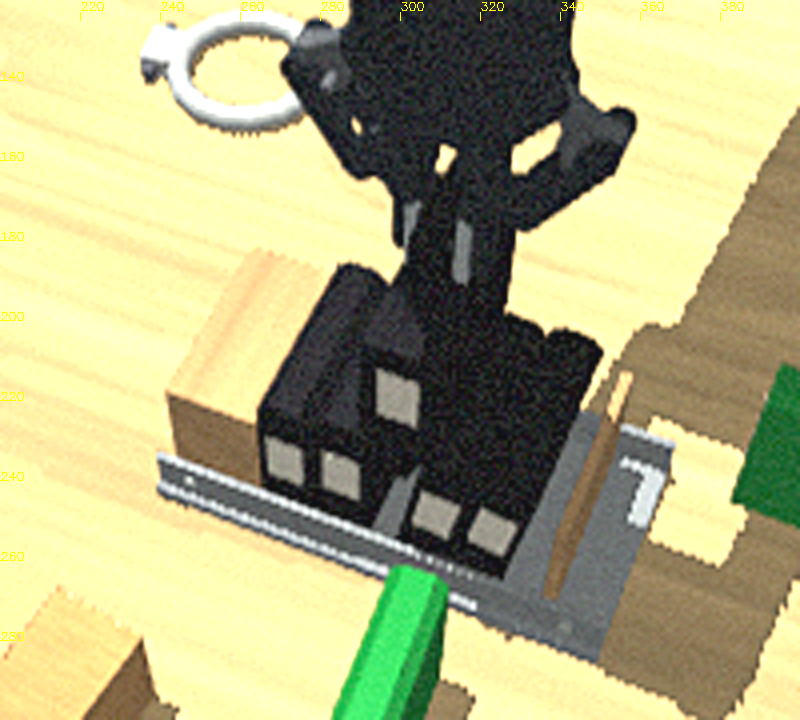

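>>> arm_command(series="0 -0.0002 0.001 0; 0 -0.0002 0.001 0; 0 -0.0002 0.001 0; 0 -0.0002 0.001 0;0 -0.0002 0.001 0; 0 -0.0002 0.001 0; 0 -0.0002 0.001 0; 0 0 0 0")

```text
time_s: 10.6
ee_pos: [0.5651, 0.0496, 0.171]
tool_rot: [1.0, -0.0, -0.0, -0.0]
wrist_force: [0.0, -0.4, -3.8]
finger_gap: 0.0127
```

>>> arm_command(series="0 -0.0002 0.001 0; 0 -0.0002 0.001 0; 0 -0.0002 0.001 0; 0 -0.0001 0.001 0;0 -0.0001 0.001 0; 0 -0.0001 0.001 0; 0 0 0 0")

```text
time_s: 11.3
ee_pos: [0.5651, 0.0505, 0.165]
tool_rot: [1.0, -0.0, -0.0, -0.0]
wrist_force: [0.0, 0.6, -3.5]
finger_gap: 0.0132
```

```bash
python3 - <<'E'
from h import *
print(telemetry.get_state()["ee_pos"],telemetry.get_state()["wrist_force"])
w=cam("wrist"); crop(w,160,130,410,260,3,"w10"); c=cam("scene"); crop(c,220,160,380,300,5,"c10")
E
```

```text
[0.5651335  0.05045249 0.16501347] [ 0.04790883  0.64591343 -3.54108378]
```

View pics/w10.png

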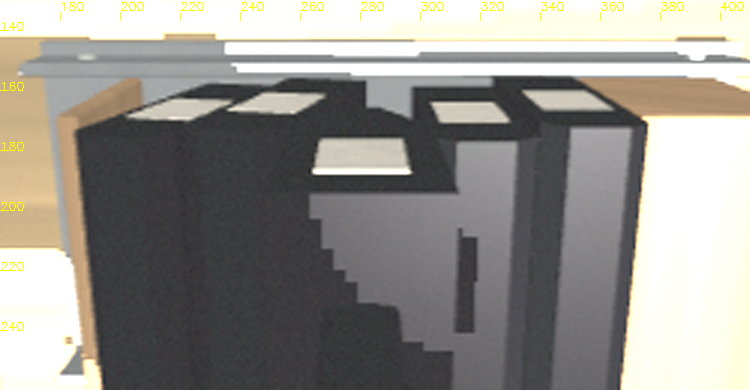

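View pics/c10.png

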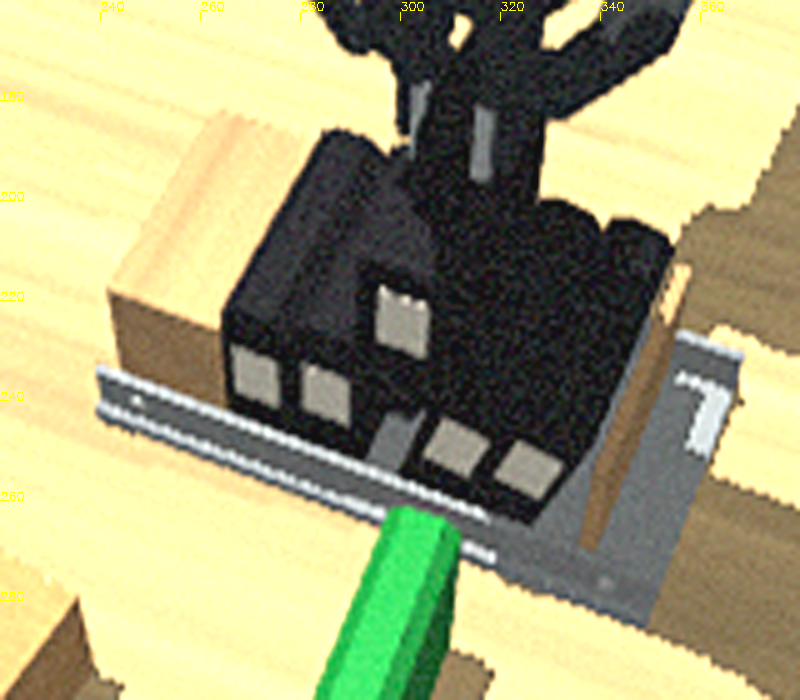

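>>> arm_command(series="0 0 0.001 0; 0 0 0.001 0; 0 0 0.001 0; 0 0 0.001 0;0 0 0.001 0; 0 0 0.001 0; 0 0 0 0")

```text
time_s: 12.1
ee_pos: [0.5652, 0.0505, 0.159]
tool_rot: [1.0, -0.0, -0.0, -0.0]
wrist_force: [0.7, 0.8, -3.5]
finger_gap: 0.0128
```

>>> arm_command(series="0 0 0.001 0; 0 0 0.001 0; 0 0 0.001 0; 0 0 0.001 0;0 0 0.001 0; 0 0 0.001 0; 0 0 0 0")

```text
time_s: 12.8
ee_pos: [0.5652, 0.0504, 0.153]
tool_rot: [1.0, -0.0, -0.0, -0.0]
wrist_force: [-0.3, 0.6, -3.4]
finger_gap: 0.0127
```

```bash
python3 - <<'E'
from h import *
print(telemetry.get_state()["ee_pos"],telemetry.get_state()["wrist_force"])
w=cam("wrist"); crop(w,160,130,410,260,3,"w11"); c=cam("scene"); crop(c,220,160,380,300,5,"c11")
E
```

```text
[0.56515727 0.05043906 0.15303348] [-0.27401082  0.5699412  -3.38569989]
```

View pics/w11.png

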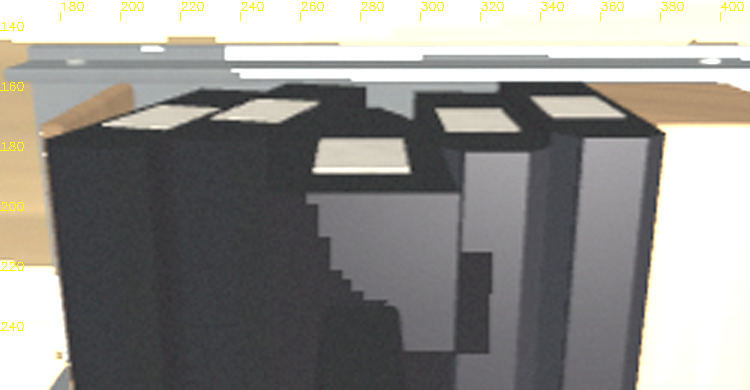

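View pics/c11.png

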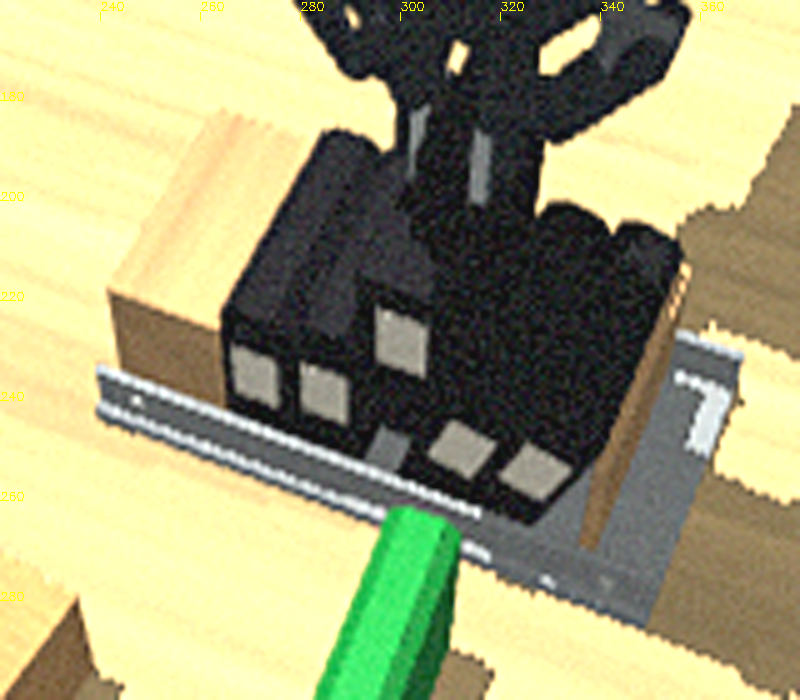

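>>> arm_command(series="0 0 0.001 0; 0 0 0.001 0; 0 0 0.001 0; 0 0 0.001 0; 0 0 0 0")

```text
time_s: 13.4
ee_pos: [0.5654, 0.0501, 0.1492]
tool_rot: [1.0, 0.0, 0.0, 0.0]
wrist_force: [1.3, -1.7, -4.1]
finger_gap: 0.0129
```

>>> arm_command(series="0 0 0.001 0; 0 0 0.001 0; 0 0 0.001 0; 0 0 0.001 0; 0 0 0 0")

```text
time_s: 13.9
ee_pos: [0.566, 0.0498, 0.1461]
tool_rot: [1.0, 0.0, 0.001, 0.001]
wrist_force: [-0.3, -3.7, 1.2]
finger_gap: 0.0132
```

```bash
python3 - <<'E'
from h import *
print(telemetry.get_state()["ee_pos"],telemetry.get_state()["wrist_force"])
c=cam("scene"); crop(c,220,160,380,300,5,"c12")
E
```

```text
[0.56596015 0.04980333 0.1461338 ] [-0.3309888  -3.69641649  1.17352601]
```

View pics/c12.png

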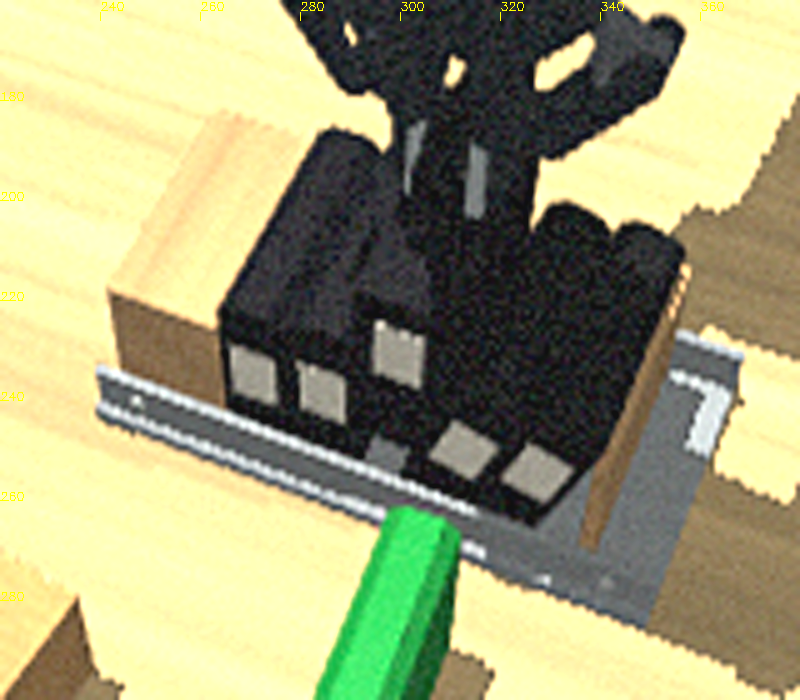

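>>> arm_command(series="0.002 0 -0.001 0; -0.004 0 0 0; 0.004 0 0 0; -0.004 0 0.0005 0; 0.004 0 0 0; -0.004 0 0.0005 0; 0.004 0 0 0; -0.004 0 0 0; 0.002 0 0 0; 0 0 0 0")

```text
time_s: 14.95
ee_pos: [0.5652, 0.0506, 0.1452]
tool_rot: [1.0, -0.0, -0.0, -0.0]
wrist_force: [-1.0, -1.7, -4.5]
finger_gap: 0.0128
```

```bash
python3 - <<'E'
from h import *
print(telemetry.get_state()["ee_pos"],telemetry.get_state()["wrist_force"])
c=cam("scene"); crop(c,220,160,380,300,5,"c13");s=cam("side");crop(s,240,120,360,250,5,"s13")
# block height from side: thick block top front edge v, plane y=-0.067
for uv in [(300,204),(300,205),(300,206)]:
    r=ray(s,uv); t=(-0.0668-s["C"][1])/r[1]; print(uv,(s["C"]+r*t).round(4))
E
```

```text
[0.56516497 0.050625   0.14517865] [-0.97677758 -1.74870593 -4.54867855]
(300, 204) [ 0.5623 -0.0668  0.0841]
(300, 205) [ 0.5623 -0.0668  0.0816]
(300, 206) [ 0.5623 -0.0668  0.0791]
```

View pics/c13.png

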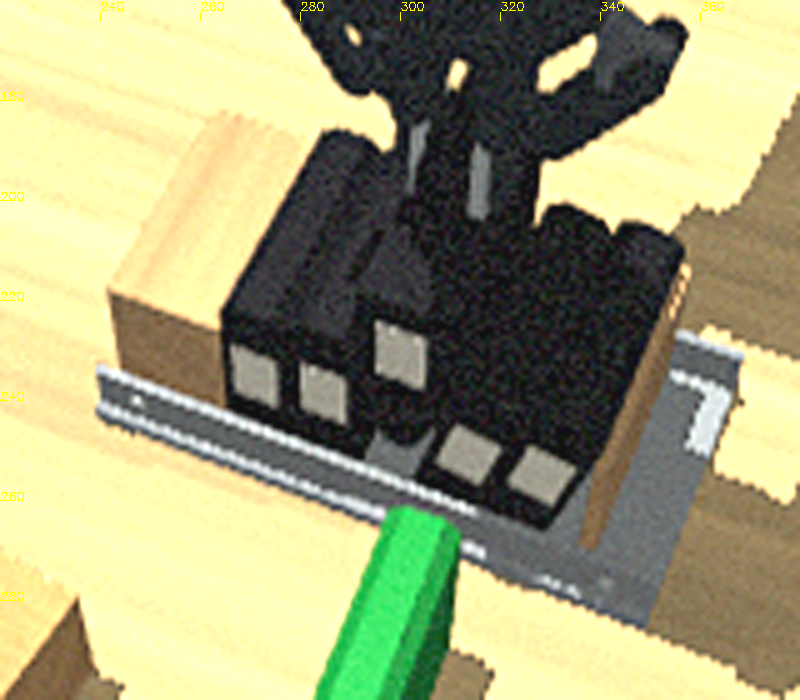

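View pics/s13.png

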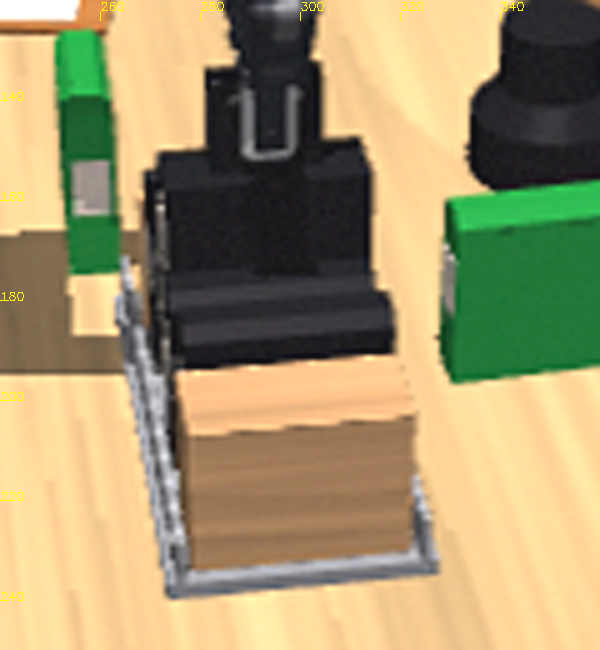

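>>> arm_command(series="0.002 0 0.0005 0; -0.004 0 0.0005 0; 0.004 0 0.0005 0; -0.004 0 0.0005 0; 0.004 0 0.0005 0; -0.004 0 0.0005 0; 0.004 0 0.0005 0; -0.004 0 0.0005 0; 0.002 0 0 0; 0 0 0 0")

```text
time_s: 16.05
ee_pos: [0.5652, 0.0505, 0.1411]
tool_rot: [1.0, 0.0, -0.0, -0.0]
wrist_force: [0.0, -2.2, -3.4]
finger_gap: 0.0129
```

>>> arm_command(series="0.002 0 0.0005 0; -0.004 0 0.0005 0; 0.004 0 0.0005 0; -0.004 0 0.0005 0; 0.004 0 0.0005 0; -0.004 0 0.0005 0; 0.004 0 0.0005 0; -0.004 0 0.0005 0; 0.002 0 0 0; 0 0 0 0")

```text
time_s: 17.05
ee_pos: [0.5653, 0.0505, 0.1372]
tool_rot: [1.0, -0.0, -0.0, -0.0]
wrist_force: [-0.5, -1.0, -3.6]
finger_gap: 0.0129
```

```bash
python3 - <<'E'
from h import *
print(telemetry.get_state()["ee_pos"],telemetry.get_state()["wrist_force"])
c=cam("scene"); crop(c,220,160,380,300,5,"c14")
E
```

```text
[0.56526713 0.05052368 0.13719112] [-0.47732792 -0.98931596 -3.6134278 ]
```

View pics/c14.png

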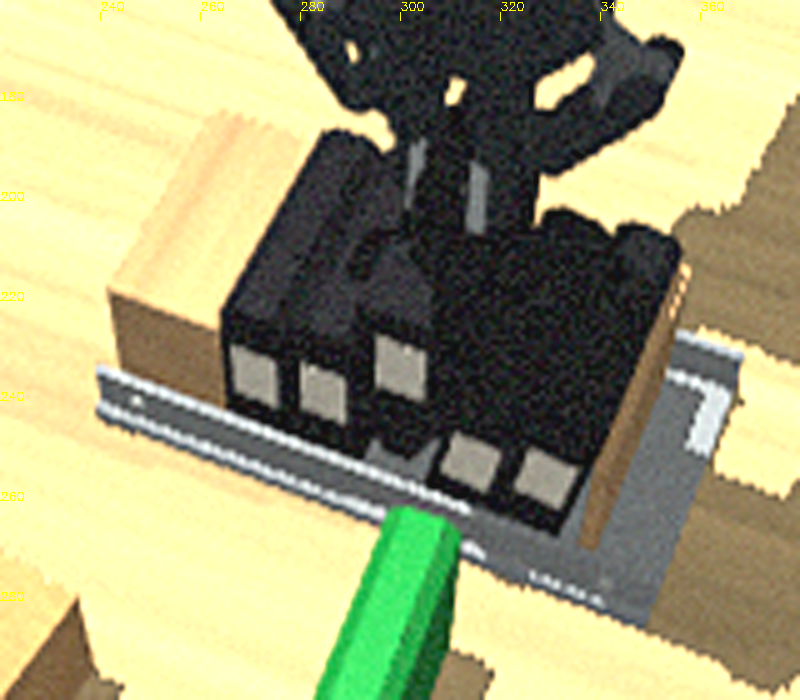

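Works very well; the left pair is sliding and righting itself with low force. Continuing.

>>> arm_command(series="0.002 0 0.001 0; -0.004 0 0.0005 0; 0.004 0 0.001 0; -0.004 0 0.0005 0; 0.004 0 0.001 0; -0.004 0 0.0005 0; 0.004 0 0.001 0; -0.004 0 0.0005 0; 0.002 0 0 0; 0 0 0 0")

```text
time_s: 18.1
ee_pos: [0.5654, 0.0506, 0.1313]
tool_rot: [1.0, -0.0, 0.0, -0.0]
wrist_force: [0.2, -1.0, -3.1]
finger_gap: 0.013
```

>>> arm_command(series="0.002 0 0.001 0; -0.004 0 0.0005 0; 0.004 0 0.001 0; -0.004 0 0.0005 0; 0.004 0 0.001 0; -0.004 0 0.0005 0; 0.004 0 0.001 0; -0.004 0 0.0005 0; 0.002 0 0 0; 0 0 0 0")

```text
time_s: 19.1
ee_pos: [0.5654, 0.0505, 0.1253]
tool_rot: [1.0, -0.0, 0.0, -0.0]
wrist_force: [-0.5, -0.4, -2.9]
finger_gap: 0.0137
```

>>> arm_command(series="0.002 0 0.001 0; -0.004 0 0.0005 0; 0.004 0 0.001 0; -0.004 0 0.0005 0; 0.004 0 0.001 0; -0.004 0 0.0005 0; 0.004 0 0.001 0; -0.004 0 0.0005 0; 0.002 0 0 0; 0 0 0 0")

```text
time_s: 20.1
ee_pos: [0.5655, 0.0504, 0.1193]
tool_rot: [1.0, -0.0, 0.0, -0.0]
wrist_force: [-0.8, -0.1, -3.4]
finger_gap: 0.0132
```

```bash
python3 - <<'E'
from h import *
print(telemetry.get_state()["ee_pos"],telemetry.get_state()["wrist_force"])
c=cam("scene"); crop(c,220,160,380,300,5,"c15");w=cam("wrist"); crop(w,160,110,410,260,3,"w15")
E
```

```text
[0.56549993 0.05044022 0.11932877] [-0.7552062  -0.08374254 -3.37807888]
```

View pics/c15.png

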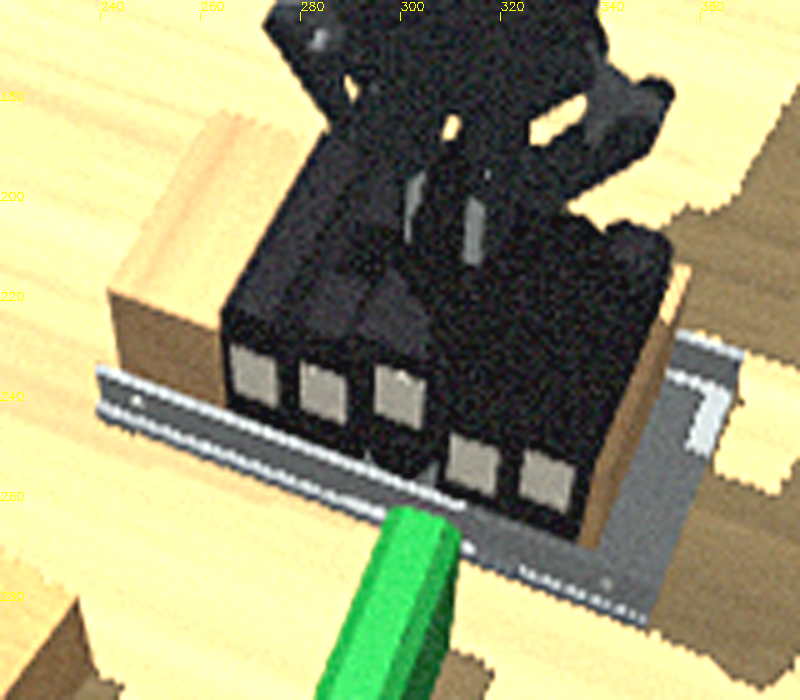

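View pics/w15.png

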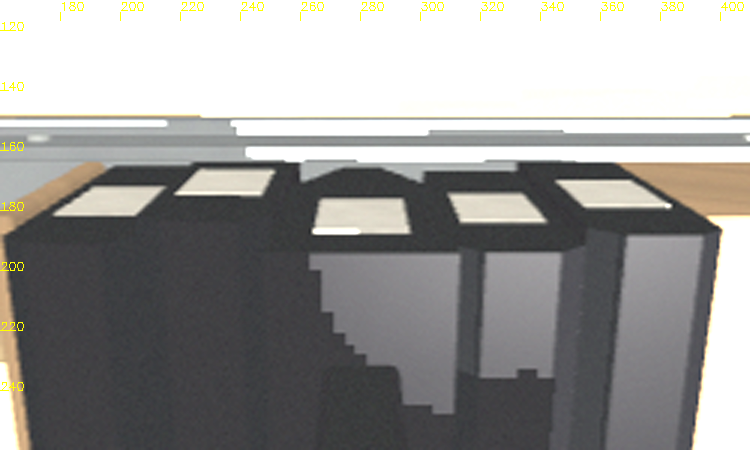

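>>> arm_command(series="0.001 0 0.001 0; -0.002 0 0.001 0; 0.002 0 0.001 0; -0.002 0 0.001 0; 0.002 0 0.001 0; -0.002 0 0.001 0; 0.002 0 0.001 0; -0.002 0 0.001 0; 0.001 0 0.001 0; 0 0 0 0")

```text
time_s: 21.2
ee_pos: [0.5653, 0.0504, 0.1101]
tool_rot: [1.0, -0.0, -0.0, -0.0]
wrist_force: [-0.1, 0.2, -2.6]
finger_gap: 0.0128
```

>>> arm_command(series="0 0 0.0005 0; 0 0 0.0005 0; 0 0 0.0005 0; 0 0 0.0005 0; 0 0 0.0005 0; 0 0 0 0")

```text
time_s: 21.8
ee_pos: [0.5652, 0.0504, 0.1077]
tool_rot: [1.0, 0.0, -0.0, 0.0]
wrist_force: [-0.1, 0.4, -3.9]
finger_gap: 0.0127
```

Predicted floor at TCP ≈0.1076; feel for contact.

>>> arm_command(series="0 0 0.0005 0; 0 0 0.0005 0; 0 0 0.0005 0; 0 0 0.0005 0; 0 0 0 0")

```text
time_s: 22.3
ee_pos: [0.5664, 0.0504, 0.1075]
tool_rot: [1.0, 0.0, 0.001, 0.0]
wrist_force: [-1.8, 0.5, 4.8]
finger_gap: 0.0126
```

>>> arm_command(series="0 0 0 0; 0 0 0 0; 0 0 0 0")

```text
time_s: 22.6
ee_pos: [0.5664, 0.0504, 0.1076]
tool_rot: [1.0, 0.0, 0.001, 0.0]
wrist_force: [-1.4, 0.3, 5.1]
finger_gap: 0.0127
```

```bash
python3 - <<'E'
from h import *
print(telemetry.get_state()["ee_pos"],telemetry.get_state()["wrist_force"])
c=cam("scene"); crop(c,220,160,380,300,5,"c16");w=cam("wrist"); crop(w,160,110,410,260,3,"w16")
E
```

```text
[0.56641412 0.05040664 0.10755922] [-1.42933425  0.34310849  5.13309692]
```

View pics/c16.png

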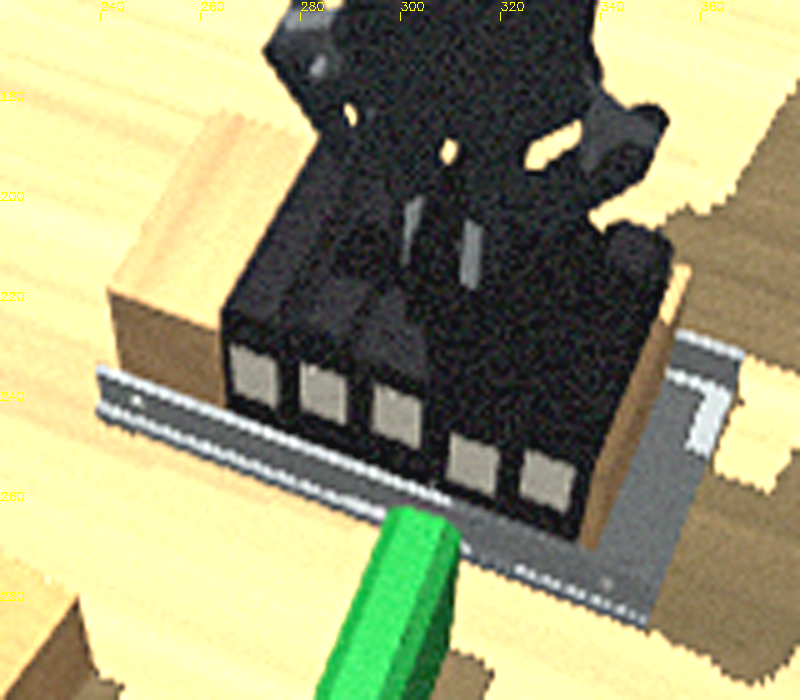

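View pics/w16.png

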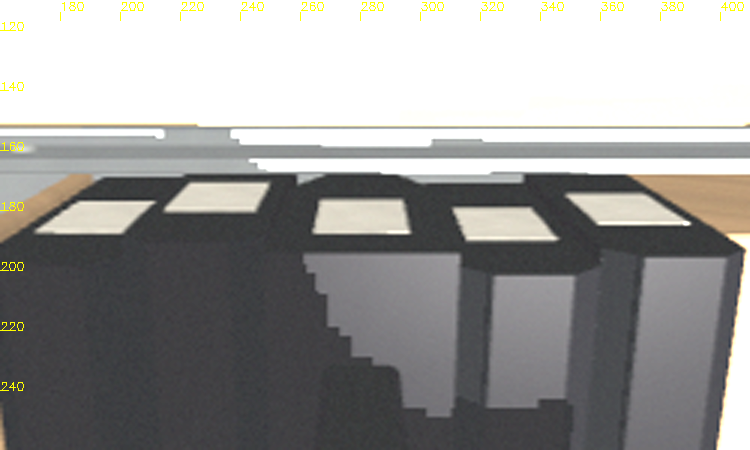

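>>> arm_command(series="0 0 -0.001 0; 0 0 0 0; 0 0 0 0; 0 0 0 0; 0 0 0 0; 0 0 0 0", hand=0.5)

```text
time_s: 23.3
ee_pos: [0.5653, 0.0504, 0.1066]
tool_rot: [1.0, 0.0, -0.0, -0.0]
wrist_force: [-0.1, 0.4, -0.1]
finger_gap: 0.0427
```

>>> arm_command(series="0 0 -0.005 0; 0 0 -0.01 0; 0 0 -0.02 0; 0 0 -0.03 0; 0 0 -0.03 0; 0 0 -0.03 0; 0 0 -0.03 0; 0 0 0 0; 0 0 0 0")

```text
time_s: 24.2
ee_pos: [0.5661, 0.0504, 0.2636]
tool_rot: [1.0, 0.0, 0.002, 0.0]
wrist_force: [-0.6, 0.3, -0.2]
finger_gap: 0.0427
```

```bash
python3 - <<'E'
from h import *
print(telemetry.get_state()["ee_pos"],telemetry.get_state()["wrist_force"])
c=cam("scene"); crop(c,220,130,380,300,4,"c17");w=cam("wrist","w17"); s=cam("side","s17")
f=lambda uv,z:print(uv,z,onz(w,uv,z).round(4))
E
```

```text
[0.56605588 0.05040989 0.26363211] [-0.57523186  0.33076495 -0.20619368]
```

View pics/c17.png

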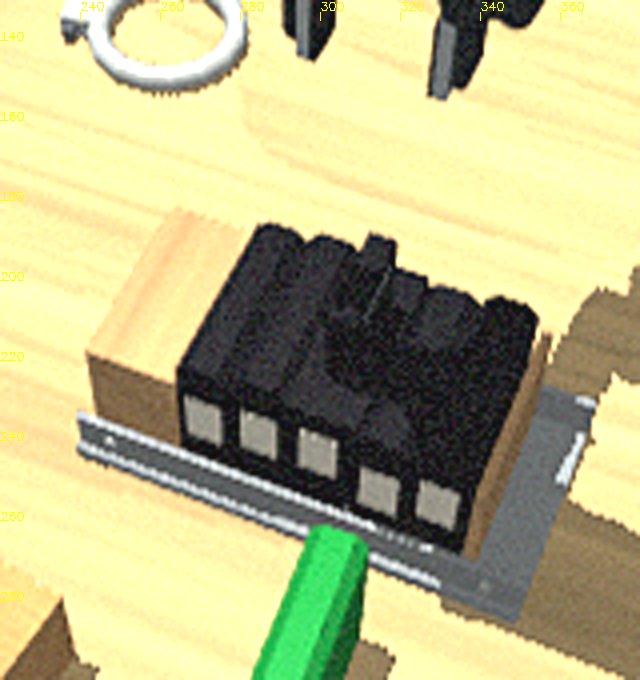

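View pics/w17.png

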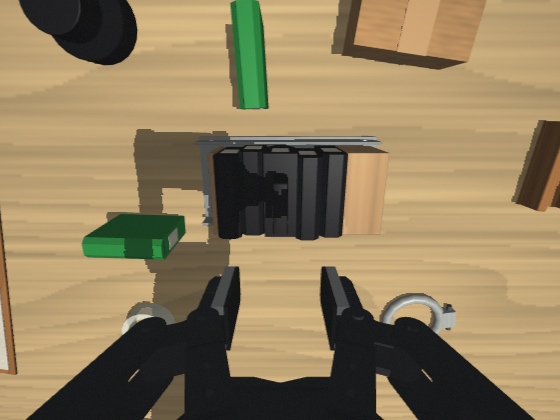

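View pics/s17.png

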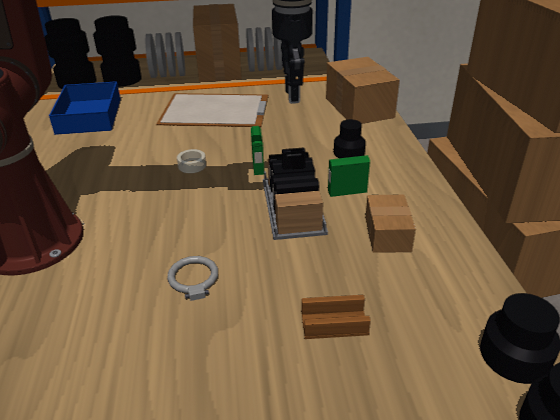

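The last pictures show all five cases upright and level, with the new one in the middle (labels in a row in the scene crop, the tab at about (282,188) in the wrist view). The bystanders have not moved, and the gripper is clear.

```bash
python3 -c "
from rig import robot
print(robot.job_done())"
```

```text
the job is handed in; nothing more can be done
None
```

The parts case is in the middle of the row, down on the rack floor and released. I handed the job in at about 24 s; it reports no verdict.

**How it went**
- I gripped the case by its tab across the thin direction, lifted it out of the stand and lowered the foot into the gap.
- The cameras showed the free room on the +y (left) side, next to the thin end block, so I made room there.
- At first the left pair tipped instead of sliding. It leaned by my eye about 0.28 rad, against the 0.4 rad limit, until it rested on the thin end block. Net side force was then up to about 3.7 N, and I estimated roughly 10 N on the left neighbour.
- I backed off 1 mm and rocked the case 2 mm either way along x while lowering it slowly. The pair then slid across and stood up again, with no more than about 2 N net side force.

**Last checks**
- **Floor contact:** the case stopped at TCP z 0.1075 m (0.1076 expected), with about 9 N on the floor while still gripped.
- **After release:** wrist force was near zero. The pictures show all five cases upright and level, the bystanders where they were, and the gripper clear.
- **Not measured:** contact forces on the neighbours were only inferred from the wrist force. I judged the final case angles by eye. No check disagreed with the others.

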